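# Start the vial mixer: slide the safety lock aside and press its button

### The arm

A 6-joint arm with a two-finger parallel gripper is mounted at the origin on the work surface. World frame = base frame: x ahead of the robot, y to its left, z up, the work surface at z = 0. Lengths are in m, angles in rad, forces in N, time in s.
With the tool pointing down it reaches from about 0.3 to 0.775 m from the base axis. Payload 14.6 kg.
Tool frame: the origin (TCP) lies at the very end of the fingers, on their centre line; the grasp point (between the pads) lies 19 mm behind it; z points along the fingers, y is the direction in which the jaws open and shut (so a half turn about z gives the same grasp; the last joint's range is limited). The gripper opens to 94 mm and grips with 3 to 60 N. Pads are 16 mm wide; open, the fingers measure 119 mm over their backs; the gripper's body (75 mm by 177 mm) begins 78 mm behind the grasp point.
Start: joints at [1.087, 0.3, 1.521, -0, 1.321, -0.067], TCP at [0.223, 0.503, 0.205] pointing down, gripper open.
Joint ranges: [-3.03, 3.03], [-0.79, 2.21], [0.23, 2.52], [-1.04, 4.18], [0, 3.07], [-2.55, 2.55]. Speed limits (rad/s): [2.22, 2.22, 2.57, 3.14, 3.14, 3.14].

### API

Orientations are given as [roll, pitch, yaw] about the fixed x, y, z axes, in that order (R = Rz(yaw) Ry(pitch) Rx(roll)).
In Python, from station import get_obs, vision, hand_in gives the robot as it stands.
- The arm moves only by the tool play_rows, never from a script. Its argument "moves" is a list of rows, each an object with "claw": the opening, from 0 (shut) to 1 (fully open); "linear": the shift along the tool's x, y, z in mm, a list of three; "turn": the turn, a rotation vector about the tool's x, y, z in rad, a list of three. In form: [{"claw": claw, "linear": [tx, ty, tz], "turn": [ax, ay, az]}, ...]. A call has 1 to 8 rows; each row is the pose to reach, as a shift and turn from the pose measured when the call began, along the tool's axes at that moment; what a row does not reach only later rows make up. A row lasts 1/8 s, in which the tool goes at most 62.5 mm and 10.7 degrees, less where a joint would pass 70% of its speed; a pose out of reach is approached as far as the arm can. A call with a gripper value outside its range is refused whole. The fingers move at their own pace and stop on an object; "force" is the grip in N (left out, the last holds). Time passes only in rows, so rows that repeat a pose let the fingers close. It gives the time, the measured TCP pose, the force and the opening at its end, in the units of the state.
- get_obs(): the state, without advancing time (a new reading comes with each control period).
- vision.camera(name): name is "scene" or "top" or "wrist"; returns the picture (400x640x3 uint8, blue, green, red); there is no depth.
- vision.camera_info(name): a dict with "camera_matrix" (3x3 intrinsics, pixels), "k1" (the pictures are not rectified: a ray, as slopes to the right and down, at radius r is drawn at 1 + k1 r^2 times it, then the intrinsics apply), "rvec" (rotation vector, rad) and "tvec" (3), from world to camera coordinates, as OpenCV has them; the wrist camera has in their place "mount" (4x4, takes a point from camera to tool coordinates, whose origin is the TCP and whose axes are the flange's). Camera axes: x right, y down, z forward; pixel columns grow to the right and rows downward; lengths in m; the calibration is good to about 2 mm. A picture is of the moment at which its call begins: read the wrist's pose just before it. camera_info takes no time and is no camera call.
- hand_in(): hands the job in, once; it reports no verdict.
The state is a dict: "time_s": time; "qpos": joint angles; "joint_vel": joint speeds; "tau": joint torques, N m; "ee_pos": TCP position; "eef_rot": TCP orientation; "force": force on the tool from outside, world axes, zero at the start; "moment": the same for the moment, N m; "grip_width": finger opening in m.
Only numpy, scipy, OpenCV 4.12 (cv2) and the standard library are available. Lean on these libraries where they do the work, as an engineer would, in place of code of your own. Each camera call takes 0.05 s, during which the arm holds its last target.

### The job

Two white bench units stand on the vaccination table. On the vial mixer (the unit with the rows of small vials on top) slide the safety lock fully aside so that its button lies bare, then press that button all the way down and let it come back up, leaving the lock open. Leave the lock of the needle clipper (the unit with the round needle port) shut.

Things in the scene. Friction and masses are not known exactly. Their poses are not given: they have to be found in the camera images.
- mixer_tab (a point): Centre of the black lock's upright fin, 30 (x) x 12 (y) x 28 mm high, top 105 mm above the table. It stands on the lock plate (72 x 42 x 4 mm, top at 77 mm) that hides the button. The lock slides only along this +y, 55 mm from shut to its open stop, 1.5 N friction; at the start the fin is 14 to 18 mm to the +y side of the button's centre. x points to the vials, z up.
- mixer_button_top (a point): Top centre of the mixer's round grey button, 36 mm wide, under the lock plate; 71 mm above the table when up. Goes straight down 8 mm on a spring (2 N to start, 5 N fully down). Guide rails along y on both sides, 54 mm apart inside, stand 2 mm above it. Vial block begins 64 mm to its +x side. Axes as mixer_tab; moves with the button.
- mixer_button (a joint): Press of the mixer's button: 0 up, 0.008 m fully down; springs back. The mixer is a fixed white case, 190 (x) x 170 (y) x 60 mm high; two rows of four small vials on its +x half reach 32 mm above the case top, the lock and button are on its -x half.
- clipper_lock (a joint): Slide lock of the needle clipper: the other white unit, with the same case, lock and button but a round metal needle port (68 mm wide, 20 mm high) in place of the vials. 0 is shut (0 to 0.004 at the start), 0.055 m open. It is to stay shut.

How it is judged:
By the outcome, as a careful person would: the job done as asked, in the order asked, and still so for the second after the job is handed in, with the robot touching nothing.
It also fails if it takes over 38 s, if anything falls off the work surface, if the arm or the gripper's body presses on something with over 40 N, if the wrist force passes 120 N, or if a joint passes its speed limit or range.

## Working session

There is one attempt and no reset: what is moved stays moved. The work goes in short steps, Python scripts to look and compute and a tool call to move; the robot and the scene stay as the last step left them, time stands still between calls to the robot, and variables do not carry over. Pictures are saved under pics/ and viewed, and the job is handed in when it is done.

Besides the shell and the picture viewer there is one more tool, called after "Call:" by a JSON object that holds its "api" and its "payload", one argument or row to a line. play_rows: Moves the arm, as the interface text tells. Its arguments: {"type":"object","properties":{"moves":{"type":"array","items":{"type":"object","properties":{"claw":{"type":"number"},"linear":{"type":"array","items":{"type":"number"}},"turn":{"type":"array","items":{"type":"number"}}}}},"force":{"type":"number"}},"required":["moves"]}

```bash
mkdir -p pics
python3 - <<'E'
from station import get_obs, vision
import cv2
o=get_obs();print(o)
for n in ("scene","top"):
    i=vision.camera(n);cv2.imwrite(f"pics/{n}0.png",i);print(n,vision.camera_info(n))
print(vision.camera_info("wrist"))
E
```

```text
{'time_s': 0.0, 'qpos': array([ 1.08737863e+00,  3.00466823e-01,  1.52158598e+00,  2.20464968e-05,
        1.32071033e+00, -6.66163833e-02]), 'joint_vel': array([-0.00197317,  0.00073037,  0.00156924,  0.00038738,  0.00107925,
       -0.00137509]), 'tau': array([ 6.63431565e-04, -5.31815815e+01, -3.52724719e+01,  7.09097763e-02,
        2.45465885e-02, -1.37201005e-04]), 'ee_pos': array([0.22254171, 0.50267379, 0.20488661]), 'eef_rot': array([-3.14042619e+00, -9.92222502e-05,  2.72478581e+00]), 'force': array([-0.4676184 ,  0.10022947,  0.09797431]), 'moment': array([-0.05926002, -0.01372707,  0.01963918]), 'grip_width': 0.09416728618413622}
scene {'camera_matrix': array([[392.56685091,   0.        , 317.05277902],
       [  0.        , 392.56685091, 198.82057271],
       [  0.        ,   0.        ,   1.        ]]), 'k1': 0.013373888240005327, 'rvec': array([ 2.32313686,  0.52885292, -0.23499808]), 'tvec': array([-0.48144719, -0.09496436,  1.06359557])}
top {'camera_matrix': array([[363.31569644,   0.        , 319.12794798],
       [  0.        , 363.31569644, 200.84116986],
       [  0.        ,   0.        ,   1.        ]]), 'k1': -0.08606972914060508, 'rvec': array([ 2.11846679, -2.1258428 ,  0.19698577]), 'tvec': array([-0.03030707,  0.55750599,  0.76070544])}
{'camera_matrix': array([[295.39284332,   0.        , 322.52299353],
       [  0.        , 295.39284332, 198.2251467 ],
       [  0.        ,   0.        ,   1.        ]]), 'k1': -0.05420620894426931, 'mount': array([[-4.23955266e-04, -9.62690178e-01, -2.70605693e-01,
         7.79810556e-02],
       [ 9.99999903e-01, -3.76321409e-04, -2.27912058e-04,
        -5.29577491e-05],
       [ 1.17573984e-04, -2.70605764e-01,  9.62690244e-01,
        -1.79347255e-01],
       [ 0.00000000e+00,  0.00000000e+00,  0.00000000e+00,
         1.00000000e+00]])}
```

View pics/scene0.png

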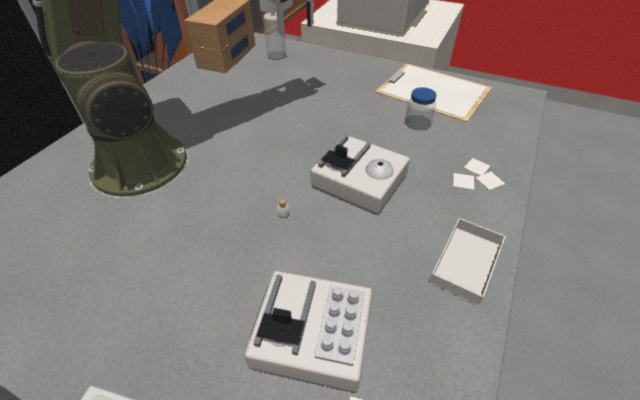

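View pics/top0.png

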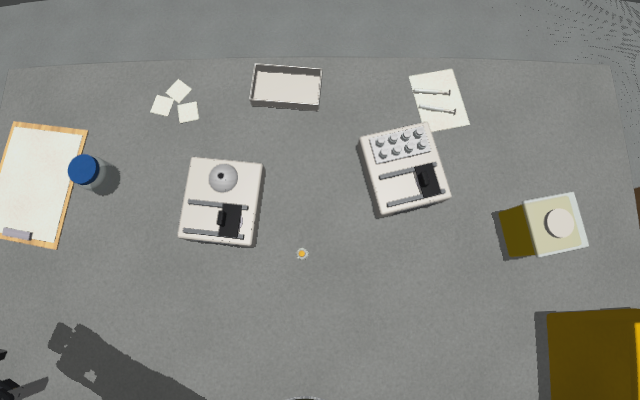

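The scene picture shows the mixer at about (310,325) and the top picture shows it at about (405,170), with its black fin near (425,180). The clipper is at (222,200) in the top picture. I'll enlarge the mixer.

```bash
cat > h.py <<'E'
import numpy as np, cv2
from station import get_obs, vision
def ray(info,px,T=None):
    K=info["camera_matrix"]; d=np.array([info["k1"],0,0,0,0.])
    n=cv2.undistortPoints(np.array([[px]],float),K,d)[0,0]
    v=np.array([n[0],n[1],1])
    if T is None:
        R=cv2.Rodrigues(info["rvec"])[0]; return -R.T@info["tvec"], R.T@v
    return T[:3,3],T[:3,:3]@v
def at(info,px,z,T=None):
    c,v=ray(info,px,T); return c+v*(z-c[2])/v[2]
def proj(info,P):
    return cv2.projectPoints(np.array(P,float).reshape(-1,3),info["rvec"],info["tvec"],info["camera_matrix"],np.array([info["k1"],0,0,0,0.]))[0][:,0]
E
python3 - <<'E'
import cv2
i=cv2.imread("pics/top0.png")[115:225,350:460];cv2.imwrite("pics/tc.png",cv2.resize(i,None,fx=5.4,fy=5.4,interpolation=cv2.INTER_CUBIC))
i=cv2.imread("pics/scene0.png")[265:390,240:380];cv2.imwrite("pics/sc.png",cv2.resize(i,None,fx=4,fy=4,interpolation=cv2.INTER_CUBIC))
from h import *
I=vision.camera_info("top")
for p in [(425,180),(405,170),(222,200),(320,400)]: print(p,at(I,p,0.06))
E
```

```text
(425, 180) [ 0.60292275 -0.27132322  0.06      ]
(405, 170) [ 0.62628293 -0.22688777  0.06      ]
(222, 200) [0.55866217 0.18459985 0.06      ]
(320, 400) [ 0.13862906 -0.03270398  0.06      ]
```

View pics/tc.png

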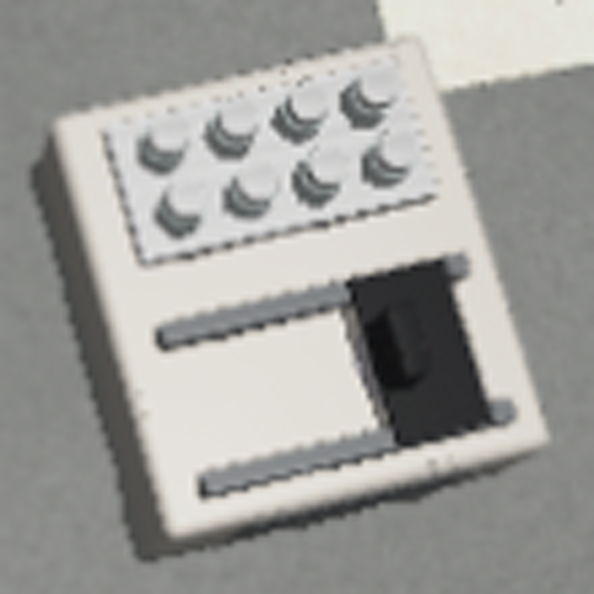

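View pics/sc.png

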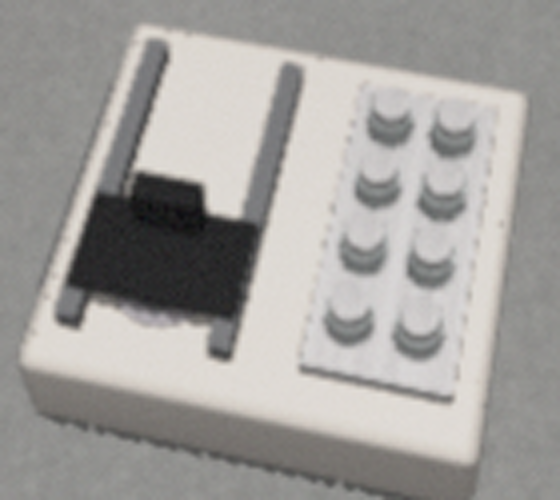

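Run:
```python
from h import *
I=vision.camera_info("top");S=vision.camera_info("scene")
f=lambda p:(p[0]/5.4+350-.4,p[1]/5.4+115-.4)
g=lambda p:(p[0]/4+240-.4,p[1]/4+265-.4)
def sh(L,info,F,z):
    P=np.array([at(info,F(p),z) for p in L])[:,:2]; print(P.round(4).tolist(),P.mean(0).round(4),[round(float(np.degrees(np.arctan2(*(P[(k+1)%4]-P[k])[::-1]))),1) for k in range(4)], [round(float(np.linalg.norm(P[(k+1)%4]-P[k])),4) for k in range(4)])
sh([(58,118),(415,38),(550,440),(172,538)],I,f,.06)
sh([(347,280),(440,262),(492,425),(395,447)],I,f,.077)
sh([(137,27),(527,95),(478,465),(20,362)],S,g,.06)
sh([(98,193),(258,222),(242,320),(68,285)],S,g,.077)
```

```text
[[0.7064, -0.1276], [0.7436, -0.2839], [0.5657, -0.3295], [0.5254, -0.1696]] [ 0.6353 -0.2277] [-76.6, -165.6, 104.2, 13.1] [0.1606, 0.1836, 0.1649, 0.1859]
[[0.6297, -0.243], [0.6375, -0.2824], [0.5686, -0.2995], [0.5596, -0.2589]] [ 0.5988 -0.271 ] [-78.8, -166.1, 102.5, 12.7] [0.0401, 0.071, 0.0416, 0.0719]
[[0.5303, -0.1738], [0.7098, -0.129], [0.7496, -0.2893], [0.5687, -0.3321]] [ 0.6396 -0.2311] [14.0, -76.1, -166.7, 103.6] [0.185, 0.1651, 0.1859, 0.1629]
[[0.5648, -0.2621], [0.6321, -0.2445], [0.6456, -0.2845], [0.575, -0.3022]] [ 0.6044 -0.2733] [14.6, -71.4, -166.0, 104.3] [0.0696, 0.0422, 0.0728, 0.0413]
```

```bash
cat >> h.py <<'E'
from scipy.spatial.transform import Rotation as Ro
def rel(p,yaw):
    o=get_obs();R=Ro.from_euler('xyz',o['eef_rot']);Rt=Ro.from_euler('xyz',[np.pi,0,yaw])
    print("t",o['time_s'],"pos",o['ee_pos'].round(4),"rot",o['eef_rot'].round(4),"F",o['force'].round(2))
    print("lin",(R.inv().apply(np.array(p)-o['ee_pos'])*1000).round(1),"turn",(R.inv()*Rt).as_rotvec().round(4))
TH=np.radians(13.8); MX=np.array([np.cos(TH),np.sin(TH),0]); MY=np.array([-np.sin(TH),np.cos(TH),0]); YAW=TH+np.pi/2
E
python3 - <<'E'
from h import *
rel(np.array([.601,-.272,.2])-.03*MY,YAW)
E
```

```text
t 0.1 pos [0.2226 0.5027 0.205 ] rot [-3.1406 -0.      2.7248] F [ 0.56 -0.2  -0.42]
lin [-678.  -578.9    5.5] turn [-9.000e-04  4.000e-04  9.132e-01]
```

Call:
{"api": "play_rows", "payload": {
  "moves": [
    {"claw":0,"linear":[-678,-579,5],"turn":[0,0,0.913]},
    {"claw":0,"linear":[-678,-579,5],"turn":[0,0,0.913]},
    {"claw":0,"linear":[-678,-579,5],"turn":[0,0,0.913]},
    {"claw":0,"linear":[-678,-579,5],"turn":[0,0,0.913]},
    {"claw":0,"linear":[-678,-579,5],"turn":[0,0,0.913]},
    {"claw":0,"linear":[-678,-579,5],"turn":[0,0,0.913]},
    {"claw":0,"linear":[-678,-579,5],"turn":[0,0,0.913]},
    {"claw":0,"linear":[-678,-579,5],"turn":[0,0,0.913]}
  ],
  "force": 30
}}

```text
time_s: 1.1
ee_pos: [0.4392, 0.05, 0.2027]
eef_rot: [-3.141, 0.001, 1.812]
force: [1.0, 0.1, 1.1]
grip_width: 0.0172
```

Run:
```python
from h import *
rel(np.array([.601,-.272,.2])-.03*MY,YAW)
```

```text
t 1.1 pos [0.4392 0.05   0.2027] rot [-3.1411e+00  7.0000e-04  1.8117e+00] F [1.04 0.14 1.05]
lin [-381.3   80.3    3. ] turn [-0.0004  0.0007  0.0001]
```

Call:
{"api": "play_rows", "payload": {
  "moves": [
    {"claw":0,"linear":[-381,80,3],"turn":[0,0,0]},
    {"claw":0,"linear":[-381,80,3],"turn":[0,0,0]},
    {"claw":0,"linear":[-381,80,3],"turn":[0,0,0]},
    {"claw":0,"linear":[-381,80,3],"turn":[0,0,0]},
    {"claw":0,"linear":[-381,80,3],"turn":[0,0,0]},
    {"claw":0,"linear":[-381,80,3],"turn":[0,0,0]},
    {"claw":0,"linear":[-381,80,3],"turn":[0,0,0]},
    {"claw":0,"linear":[-381,80,3],"turn":[0,0,0]}
  ]
}}

```text
time_s: 2.1
ee_pos: [0.6076, -0.3016, 0.1986]
eef_rot: [-3.14, -0.0, 1.81]
force: [-1.2, -0.3, 0.1]
grip_width: 0.0004
```

Run:
```python
from h import *
rel(np.array([.601,-.272,.2])-.03*MY,YAW)
o=get_obs(); np.save("w1.npy",np.r_[o['ee_pos'],o['eef_rot']])
i=vision.camera("wrist"); cv2.imwrite("pics/w1.png",i)
```

```text
t 2.1 pos [ 0.6076 -0.3016  0.1986] rot [-3.1399e+00 -4.0000e-04  1.8105e+00] F [-1.22 -0.28  0.05]
lin [ 0.3  0.7 -1.4] turn [-0.0017 -0.0005 -0.0012]
```

View pics/w1.png

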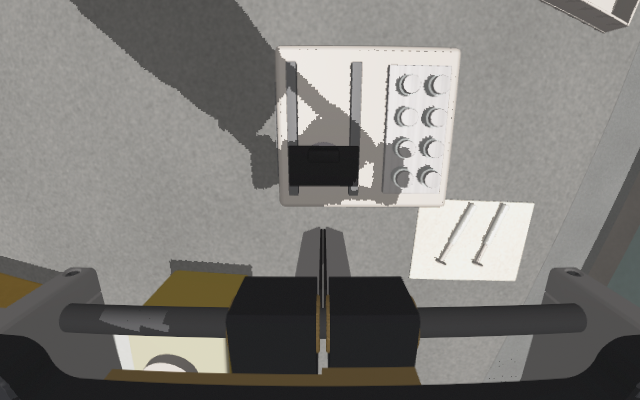

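Run:
```python
import cv2,numpy as np
i=cv2.imread("pics/w1.png")[130:215,270:380].astype(float)
i=np.clip((i/255)**.45*255,0,255).astype('uint8')
cv2.imwrite("pics/w1c.png",cv2.resize(i,None,fx=7,fy=7,interpolation=cv2.INTER_CUBIC))
```

```text
(no output)
```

View pics/w1c.png

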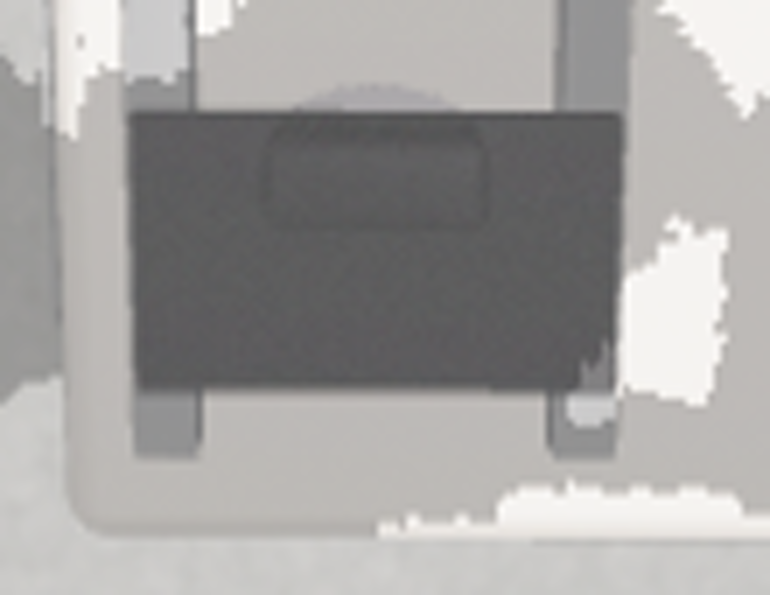

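Run:
```python
from h import *
w=np.load("w1.npy");I=vision.camera_info("wrist")
T=np.eye(4);T[:3,:3]=Ro.from_euler('xyz',w[3:]).as_matrix();T[:3,3]=w[:3];T=T@I["mount"]
f=lambda p:(p[0]/7+270-.43,p[1]/7+130-.43)
for L,z in [([(266,145),(489,145),(487,228),(267,228)],.105),([(130,112),(622,114),(614,388),(138,388)],.077)]:
    P=np.array([at(I,f(p),z,T) for p in L])
    M=np.c_[P@MX,P@MY]; print(P.mean(0).round(4),"mx,my:",M.round(4).tolist(), "centre",M.mean(0).round(4))
o=get_obs();print("tcp",o['ee_pos']@MX,o['ee_pos']@MY)
```

```text
[ 0.5989 -0.2607  0.105 ] mx,my: [[0.5048, -0.3905], [0.5341, -0.3905], [0.534, -0.4015], [0.5048, -0.4015]] centre [ 0.5194 -0.396 ]
[ 0.602  -0.2737  0.077 ] mx,my: [[0.4838, -0.3888], [0.5548, -0.3892], [0.5548, -0.4298], [0.4837, -0.4297]] centre [ 0.5193 -0.4094]
tcp 0.5182919806340069 -0.43689755600715535
```

Call:
{"api": "play_rows", "payload": {
  "moves": [
    {"claw":0,"linear":[12,1,60],"turn":[0,0,0]},
    {"claw":0,"linear":[12,1,95],"turn":[0,0,0]},
    {"claw":0,"linear":[12,1,112],"turn":[0,0,0]},
    {"claw":0,"linear":[12,1,112],"turn":[0,0,0]},
    {"claw":0,"linear":[12,1,112],"turn":[0,0,0]}
  ]
}}

```text
time_s: 2.78
ee_pos: [0.6062, -0.289, 0.0892]
eef_rot: [3.141, 0.002, 1.812]
force: [-0.2, -1.1, 0.1]
grip_width: 0.0006
```

Run:
```python
from h import *
rel(.5194*MX-.425*MY+[0,0,.087],YAW)
```

```text
t 2.775 pos [ 0.6062 -0.289   0.0892] rot [3.1409e+00 1.7000e-03 1.8116e+00] F [-0.15 -1.12  0.08]
lin [ 0.3 -0.4  2.2] turn [ 0.0007  0.0017 -0.0001]
```

Clear of the fin. I'll push now, in steps that slow down near the stop.

Call:
{"api": "play_rows", "payload": {
  "moves": [
    {"claw":0,"linear":[12,0,2],"turn":[0,0,0]},
    {"claw":0,"linear":[24,0,2],"turn":[0,0,0]},
    {"claw":0,"linear":[36,0,2],"turn":[0,0,0]},
    {"claw":0,"linear":[48,0,2],"turn":[0,0,0]},
    {"claw":0,"linear":[57,0,2],"turn":[0,0,0]},
    {"claw":0,"linear":[63,0,2],"turn":[0,0,0]},
    {"claw":0,"linear":[66,0,2],"turn":[0,0,0]},
    {"claw":0,"linear":[67,0,2],"turn":[0,0,0]}
  ]
}}

```text
time_s: 3.78
ee_pos: [0.5903, -0.2239, 0.0871]
eef_rot: [3.141, 0.002, 1.812]
force: [0.6, -1.4, 0.3]
grip_width: 0.0004
```

Run:
```python
from h import *
rel(.5194*MX-.355*MY+[0,0,.087],YAW)
```

```text
t 3.775 pos [ 0.5903 -0.2239  0.0871] rot [3.1409e+00 1.7000e-03 1.8115e+00] F [ 0.65 -1.42  0.3 ]
lin [ 3.2 -0.4  0.1] turn [ 0.0007  0.0017 -0.0001]
```

Call:
{"api": "play_rows", "payload": {
  "moves": [
    {"claw":0,"linear":[2,0,0],"turn":[0,0,0]},
    {"claw":0,"linear":[4,0,0],"turn":[0,0,0]},
    {"claw":0,"linear":[5,0,0],"turn":[0,0,0]},
    {"claw":0,"linear":[5,0,0],"turn":[0,0,0]}
  ]
}}

```text
time_s: 4.28
ee_pos: [0.5896, -0.2215, 0.0871]
eef_rot: [3.139, 0.006, 1.811]
force: [6.7, -17.0, -5.8]
grip_width: 0.0005
```

Call:
{"api": "play_rows", "payload": {
  "moves": [
    {"claw":0,"linear":[-12,0,0],"turn":[0,0,0]},
    {"claw":0,"linear":[-30,0,-20],"turn":[0,0,0]},
    {"claw":0,"linear":[-75,0,-70],"turn":[0,0,0]},
    {"claw":0,"linear":[-95,0,-100],"turn":[0,0,0]},
    {"claw":0,"linear":[-95,0,-100],"turn":[0,0,0]},
    {"claw":0,"linear":[-95,0,-100],"turn":[0,0,0]}
  ]
}}

```text
time_s: 5.03
ee_pos: [0.6113, -0.3127, 0.1861]
eef_rot: [3.141, 0.004, 1.811]
force: [0.5, 0.3, -0.6]
grip_width: 0.0006
```

Run:
```python
from h import *
rel(.5194*MX-.412*MY+[0,0,.09],YAW)
o=get_obs(); np.save("w2.npy",np.r_[o['ee_pos'],o['eef_rot']])
i=vision.camera("wrist"); cv2.imwrite("pics/w2.png",i)
i=i[50:250,250:480].astype(float)
cv2.imwrite("pics/w2c.png",cv2.resize(((i/255)**.6*255).astype('uint8'),None,fx=3,fy=3,interpolation=cv2.INTER_CUBIC))
```

```text
t 5.025 pos [ 0.6113 -0.3127  0.1861] rot [3.1411 0.0042 1.8106] F [ 0.52  0.34 -0.65]
lin [37.9  0.2 95.9] turn [ 0.0005  0.0042 -0.001 ]
```

View pics/w2c.png

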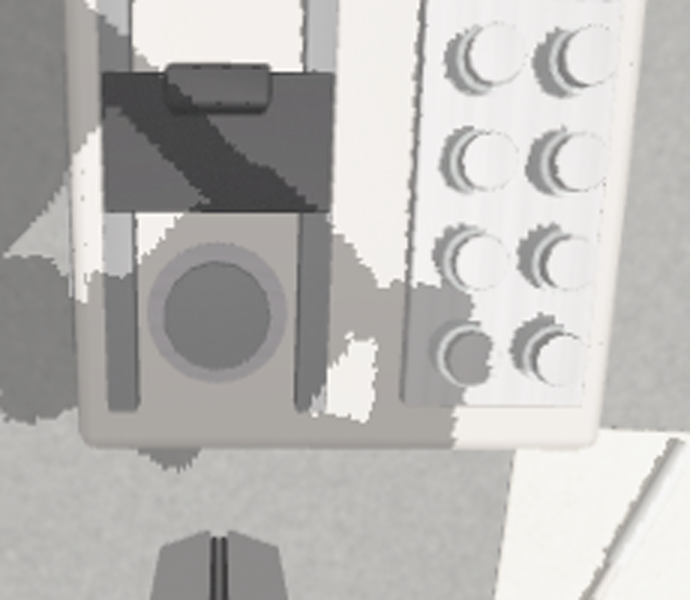

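The lock is open and the button lies bare, centred at crop pixel (217,315).

Run:
```python
from h import *
w=np.load("w2.npy");I=vision.camera_info("wrist")
T=np.eye(4);T[:3,:3]=Ro.from_euler('xyz',w[3:]).as_matrix();T[:3,3]=w[:3];T=T@I["mount"]
f=lambda p:(p[0]/3+250-.33,p[1]/3+50-.33)
for p,z in [((217,315),.071),((164,315),.071),((270,315),.071),((217,72),.077),((217,212),.077)]:
    P=at(I,f(p),z,T); print(p,P.round(4),(P@MX).round(4),(P@MY).round(4))
b=at(I,f((217,315)),.071,T);rel([b[0],b[1],.08],YAW)
```

```text
(217, 315) [ 0.602  -0.2737  0.071 ] 0.5193 -0.4094
(164, 315) [ 0.5849 -0.2779  0.071 ] 0.5017 -0.4094
(270, 315) [ 0.619  -0.2696  0.071 ] 0.5369 -0.4094
(217, 72) [ 0.5842 -0.2009  0.077 ] 0.5194 -0.3345
(217, 212) [ 0.5941 -0.2413  0.077 ] 0.5194 -0.3761
t 5.075 pos [ 0.6113 -0.3124  0.1859] rot [3.1415 0.004  1.811 ] F [-0.16  1.36 -1.12]
lin [4.020e+01 1.000e-01 1.057e+02] turn [ 0.0001  0.004  -0.0006]
```

Call:
{"api": "play_rows", "payload": {
  "moves": [
    {"claw":0,"linear":[39,0,50],"turn":[0,0.004,0]},
    {"claw":0,"linear":[39,0,90],"turn":[0,0.004,0]},
    {"claw":0,"linear":[39,0,106],"turn":[0,0.004,0]},
    {"claw":0,"linear":[39,0,106],"turn":[0,0.004,0]},
    {"claw":0,"linear":[39,0,106],"turn":[0,0.004,0]}
  ]
}}

```text
time_s: 5.7
ee_pos: [0.6028, -0.2755, 0.0814]
eef_rot: [3.14, 0.001, 1.811]
force: [-0.2, 0.1, 0.2]
grip_width: 0.0004
```

Call:
{"api": "play_rows", "payload": {
  "moves": [
    {"claw":0,"linear":[0,0,8],"turn":[0,0,0]},
    {"claw":0,"linear":[0,0,13],"turn":[0,0,0]},
    {"claw":0,"linear":[0,0,17],"turn":[0,0,0]},
    {"claw":0,"linear":[0,0,19],"turn":[0,0,0]},
    {"claw":0,"linear":[0,0,20],"turn":[0,0,0]},
    {"claw":0,"linear":[0,0,20],"turn":[0,0,0]}
  ]
}}

```text
time_s: 6.45
ee_pos: [0.6032, -0.2758, 0.0631]
eef_rot: [3.139, 0.003, 1.811]
force: [-3.7, 0.5, 14.5]
grip_width: 0.0004
```

Call:
{"api": "play_rows", "payload": {
  "moves": [
    {"claw":0,"linear":[0,0,2.5],"turn":[0,0,0]},
    {"claw":0,"linear":[0,0,2.5],"turn":[0,0,0]},
    {"claw":0,"linear":[0,0,2.5],"turn":[0,0,0]}
  ]
}}

```text
time_s: 6.82
ee_pos: [0.6033, -0.2759, 0.063]
eef_rot: [3.138, 0.003, 1.811]
force: [-10.3, 4.5, 22.1]
grip_width: 0.0004
```

Firmly at the bottom stop. I'll lift straight up, then move away.

Call:
{"api": "play_rows", "payload": {
  "moves": [
    {"claw":0,"linear":[0,0,-10],"turn":[0,0,0]},
    {"claw":0,"linear":[0,0,-30],"turn":[0,0,0]},
    {"claw":0,"linear":[-20,0,-80],"turn":[0,0,0]},
    {"claw":0,"linear":[-60,0,-120],"turn":[0,0,0]},
    {"claw":0,"linear":[-60,0,-120],"turn":[0,0,0]},
    {"claw":0,"linear":[-60,0,-120],"turn":[0,0,0]}
  ]
}}

```text
time_s: 7.58
ee_pos: [0.6167, -0.3334, 0.1824]
eef_rot: [3.139, 0.002, 1.811]
force: [-0.4, -0.2, -0.8]
grip_width: 0.0006
```

Run:
```python
from h import *
print(get_obs()['force'])
i=vision.camera("wrist")[50:250,250:480].astype(float)
a=cv2.resize(((i/255)**.6*255).astype('uint8'),None,fx=1.7,fy=2,interpolation=cv2.INTER_CUBIC)
b=cv2.resize(vision.camera("top")[130:260,150:300],(400,400))
cv2.imwrite("pics/end.png",np.hstack([a,b]))
```

```text
[-0.3530323  -0.16284285 -0.79607919]
```

View pics/end.png

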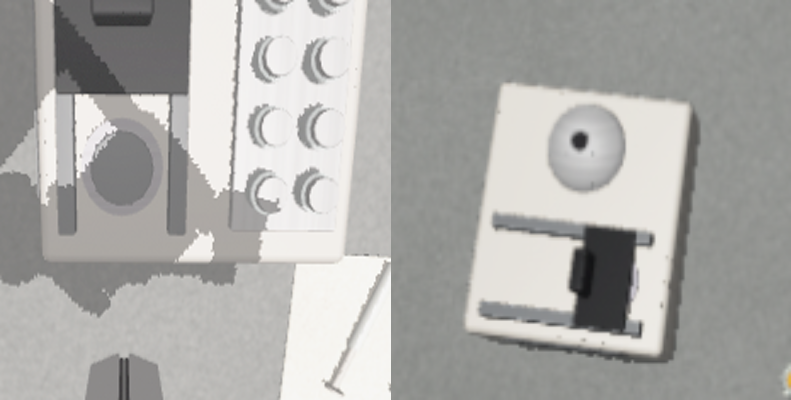

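The left view shows the mixer's lock open and its button bare at (122,165). The right view shows the clipper's lock still shut, and the gripper is clear of everything.

```bash
python3 -c "
from station import hand_in; print(hand_in())"
```

```text
the job is handed in; nothing more can be done
None
```

The mixer's lock is open, its button was pressed fully down and released, and the job was handed in at about 7.7 s of the 38 s allowed.

- **Lock:** I pushed the fin along +y with the closed fingers until it hit the open stop at about 18 N. The wrist picture put the plate's travel at 54.4 mm against the nominal 55 mm, which is within the 2 mm calibration.
- **Button:** It bottomed out at a TCP height of 0.063 m with about 22 N on the tool, well above the 5 N it needs. I then lifted straight up.
- **Final pictures:** They show the lock still open, the button bare and the clipper's lock shut and untouched. The tool was clear of everything, with the force reading back near zero.
- **Not measured:** I did not measure the button's height after release. I relied on its spring and the clear lift-off.

No check failed or disagreed.

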